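# Empty the walnut tumbler and hover it over its coaster

### The job

Pick up the red tumbler, tip all four walnuts out of it into the steel pan, and stand it upright again in the gripper. Then carry it over the jars and the wooden tray's rim and stop with it upright and centred about 15 mm above the blue coaster inside the tray, so that I can wipe its foot before it goes down: it must never touch the tray or the coaster, and you finish while still holding it there. Leave the two jars and the tin standing where they are.

Things in the scene. Friction and masses are not known exactly. Their poses are not given: they have to be found in the camera images.
- cup: Red tumbler, round, open top, loose, about 120 g. 90 mm high; outer diameter 45 mm at the foot widening evenly to 68 mm at the rim (62 mm at 65 mm height); wall 3 mm, floor 4 mm. Origin: centre of its underside; z along its axis to the mouth. Starts upright on the table with the walnuts in it (heaped to 60 mm); they roll out when it is tipped to about 110 degrees; if one sticks, rock it.
- pan: Round stainless steel pan, fixed to the table, 60 mm high, outer diameter 140 mm at the base and 150 mm at the rim, wall 3 mm, floor 4 mm. Origin at the centre of its underside, z up. Two wire handles stick out along its own +x and -x to 102 mm from the axis, about 48 mm above the table.
- tray: Square wooden tray, fixed to the table, open at the top, 130 x 130 mm outside, 45 mm high, walls 5 mm. Origin at the centre of its underside, x and y along its sides, z up.
- coaster (a point): Centre of the upper face of the blue coaster, a disc of 80 mm diameter fixed in the middle of the tray's floor; its upper face is 13 mm above the table; z up.
- nut0: Brown walnut, loose, 26 x 22 x 22 mm, 11 g, starts in the tumbler. Origin at its centre.
- nut1: Brown walnut, loose, 26 x 22 x 22 mm, 11 g, starts in the tumbler. Origin at its centre.
- nut2: Brown walnut, loose, 26 x 22 x 22 mm, 11 g, starts in the tumbler. Origin at its centre.
- nut3: Brown walnut, loose, 26 x 22 x 22 mm, 11 g, starts in the tumbler. Origin at its centre.
- jar_amber: Amber glass jar with a steel cap, loose bystander, 56 mm diameter, 90 mm high, upright. Origin at the centre of its underside.
- jar_green: Green glass jar with a white cap, loose bystander, 56 mm diameter, 90 mm high, upright. Origin at the centre of its underside.
- tin: Metal tin with a paper label, loose bystander, 60 mm diameter, 80 mm high, upright. Origin at the centre of its underside.
Not all that is in view belongs to the job. Of the things that look like the tray, take the one that is nearest to the robot's base at the start.

How it is judged:
On the way, in this order (a step that is already met when the one before it is completed fails the run):
1. the tumbler, held in the gripper, is tipped over (angle between cup's own z axis and vertical above 1 rad and contact force between cup and the fingers above 0.5 N).
2. all four walnuts are in the pan (horizontal distance between each of nut0, nut1, nut2, nut3 and pan below 0.072 m and z of each of nut0, nut1, nut2, nut3 in the frame of pan below 0.065 m), for 0.2 s.
At the end, for the whole second after the job is handed in: All four walnuts lie in the pan; the tumbler is gripped, still, upright within 0.15 rad, its foot centred over the coaster within 14 mm and 5 to 30 mm above it, touching neither coaster nor tray; the jars and the tin stand within 20 mm of where they started (all of step 2 and horizontal distance between cup and coaster below 0.014 m and z of cup in the frame of coaster between 0.005 and 0.03 m and angle between cup's own z axis and vertical below 0.15 rad and linear speed of cup below 0.03 m/s and contact force between cup and the fingers above 1 N and contact force between cup and tray below 0.05 N and distance of each of jar_amber, jar_green, tin from where it was at the start of the episode below 0.02 m and angle between each of jar_amber, jar_green, tin's own z axis and vertical below 0.2 rad); the arm keeps its last pose, push and grip.
It fails at once if the tumbler touches the tray or the coaster (contact force between cup and tray above 0.5 N).
It fails at once if a jar or the tin is pushed away or tipped (distance of any of jar_amber, jar_green, tin from where it was at the start of the episode above 0.03 m or angle between any of jar_amber, jar_green, tin's own z axis and vertical above 0.3 rad).
It also fails if it takes over 56 s, if anything falls off the work surface, if the arm or the gripper's body presses on something with over 40 N, if the wrist force passes 120 N, or if a joint passes its speed limit or range.

### The arm

A 6-joint arm with a two-finger parallel gripper is mounted at the origin on the work surface. World frame = base frame: x ahead of the robot, y to its left, z up, the work surface at z = 0. Lengths are in m, angles in rad, forces in N, time in s.
With the tool pointing down it reaches from about 0.375 to 0.9 m from the base axis. Payload 3.1 kg.
Tool frame: the origin (TCP) lies between the finger pads; the fingertips stand 8 mm ahead of it and the grasp point (between the pads) lies 11 mm behind it; z points along the fingers, y is the line along which they close (so a half turn about z gives the same grasp; the last joint's range is limited). The gripper opens to 87 mm and grips with 3 to 60 N. Pads are 19 mm wide; open, the fingers measure 117 mm over their backs; the gripper's body (75 mm by 190 mm) begins 51 mm behind the grasp point.
Start: joints at [-1.395, 0.527, 1.433, -0, 1.181, -0.178], TCP at [0.217, -0.586, 0.204] pointing down, gripper open.
Joint ranges: [-3.08, 3.08], [-0.75, 2.2], [0.22, 2.44], [-1.43, 4.57], [0, 2.65], [-2.85, 2.85]. Speed limits (rad/s): [2.79, 2.79, 3.14, 3.14, 3.14, 3.14].

### API

Orientations are given as a unit quaternion [x, y, z, w].
In Python, from rig import robot gives the robot as it stands.
- The arm moves only by the tool move_arm, never from a script. Its argument "motion" is text: rows parted by semicolons, each of 5 numbers parted by spaces: the opening, from -1 (shut) to 1 (fully open), then the shift along the tool's x, y, z normalised to -1 to 1, where 1 is 0.2 m, then the turn about the tool's z normalised to -1 to 1, where 1 is pi rad. A call has 1 to 12 rows; each row is the pose to reach, as a shift and turn from the pose commanded when the call began, along the tool's axes at that moment, turning the shorter way round; what a row does not reach only later rows make up. A row lasts 1/12 s, in which the tool goes at most 41.7 mm and 7.16 degrees, less where a joint would pass 70% of its speed; a pose out of reach is approached as far as the arm can. A call with a number of a shift or a turn outside -1 to 1 is refused whole. A call with a gripper value outside its range is refused whole. The fingers move at their own pace and stop on an object; "newtons" is the grip in N (left out, the last holds). Time passes only in rows, so rows that repeat a pose let the fingers close. It gives the time, the measured TCP pose, the force, the opening and the grip force at its end, in the units of the state.
- robot.get_obs(): the state, without advancing time (a new reading comes with each control period).
- robot.camera(name): name is "scene" or "top" or "wrist"; returns (picture, depth): 400x640x3 uint8, red, green, blue; 400x640 float32, m along the optical axis (not along the pixel's ray), 0 where there is no reading.
- robot.camera_model(name): a dict with "mtx" (3x3 intrinsics, pixels), "position" and "attitude" of the camera in the world. Camera axes: x right, y down, z forward; pixel columns grow to the right and rows downward; lengths in m; the calibration is good to about 2 mm. A picture is of the moment at which its call begins: read the wrist's pose just before it. camera_model takes no time and is no camera call; for the wrist camera it gives the pose at the moment of the call.
- robot.hand_in(): hands the job in; it is judged then, once.
The state is a dict: "time": time; "q": joint angles; "joint_velocities": joint speeds; "joint_torque": joint torques, N m; "position": TCP position; "tool_rot": TCP orientation; "ft_force": force on the tool from outside, world axes, zero at the start; "moment": the same for the moment, N m; "grip_width": finger opening in m; "grip_force": force on a finger pad.
Only numpy, scipy, OpenCV 4.12 (cv2) and the standard library are available. Lean on these libraries where they do the work, as an engineer would, in place of code of your own. Each camera call takes 0.05 s, during which the arm holds its last target. There are 200 camera calls.

## Working session

There is one attempt and no reset: what is moved stays moved. The work goes in short steps, Python scripts to look and compute and a tool call to move; the robot and the scene stay as the last step left them, time stands still between calls to the robot, and variables do not carry over. Pictures are saved under pics/ and viewed, at most 10 in all, crops included, and the job is handed in when it is done.

Besides the shell and the picture viewer there is one more tool, called after "Emit:" as a command line: name --argument value ..., lists and objects as JSON in quotes. move_arm: Moves the arm, as the interface text tells. Its arguments: {"type":"object","properties":{"motion":{"type":"string"},"newtons":{"type":"number"}},"required":["motion"]}

```bash
ls; mkdir -p pics
cat > h.py <<'E'
import numpy as np, cv2
from scipy.spatial.transform import Rotation as R
from rig import robot
def model(name):
    m=robot.camera_model(name); a=np.array(m["attitude"],float)
    Rm=a if a.shape==(3,3) else R.from_quat(a).as_matrix()
    return np.array(m["mtx"]),np.array(m["position"]),Rm
def cloud(name):
    K,p,Rm=model(name); im,d=robot.camera(name)
    v,u=np.mgrid[:400,:640]
    c=np.stack([(u-K[0,2])/K[0,0]*d,(v-K[1,2])/K[1,1]*d,d],-1)
    P=c@Rm.T+p; P[d==0]=np.nan
    return im,P
def save(im,f): cv2.imwrite("pics/"+f,cv2.cvtColor(im,cv2.COLOR_RGB2BGR))
E
python3 - <<'E'
from h import *
for n in("top","scene"):
    im,P=cloud(n); save(im,n+"0.png"); np.savez("pics/"+n+"0.npz",im=im,P=P)
    print(model(n))
print(robot.get_obs())
E
```

```text
pics
(array([[399.45130345,   0.        , 324.01403421],
       [  0.        , 399.45130345, 193.55184391],
       [  0.        ,   0.        ,   1.        ]]), array([ 0.38559441, -0.10856897,  0.98914937]), array([[ 4.48982609e-03, -9.79112068e-01,  2.03271737e-01],
       [-9.99989532e-01, -4.57537727e-03,  4.90573965e-05],
       [ 8.82012198e-04, -2.03269830e-01, -9.79122361e-01]]))
(array([[431.82110573,   0.        , 327.18001582],
       [  0.        , 431.82110573, 201.88901733],
       [  0.        ,   0.        ,   1.        ]]), array([1.00197505, 0.38302332, 0.93573675]), array([[-0.74112614,  0.54420411, -0.39315892],
       [ 0.6712317 ,  0.58892691, -0.45012565],
       [-0.01341836, -0.59750062, -0.80175617]]))
{'time': 0.1, 'q': array([-1.39446915e+00,  5.28358465e-01,  1.43376997e+00, -2.13003964e-05,
        1.18143017e+00, -1.78488105e-01]), 'joint_velocities': array([-0.00066168, -0.00247624, -0.00204632,  0.0018485 ,  0.00159518,
       -0.00108883]), 'joint_torque': array([ 3.40590750e-04, -4.40983880e+01, -1.77152073e+01,  6.35674037e-02,
        5.34109992e-02, -4.22819232e-05]), 'position': array([ 0.217039  , -0.58535576,  0.20307993]), 'tool_rot': array([ 9.84303305e-01,  1.76482401e-01, -8.78697480e-06, -9.82984417e-04]), 'ft_force': array([-0.29113232,  0.98021133,  0.24032807]), 'moment': array([ 0.00557827, -0.05345077, -0.00156832]), 'grip_force': 0.0, 'grip_width': 0.08739184925938184}
```

View pics/top0.png

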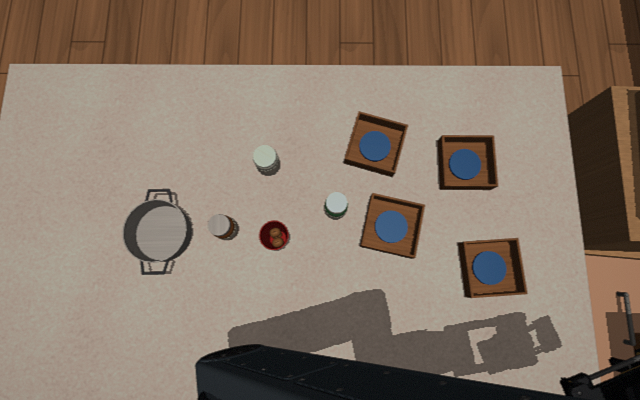

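View pics/scene0.png

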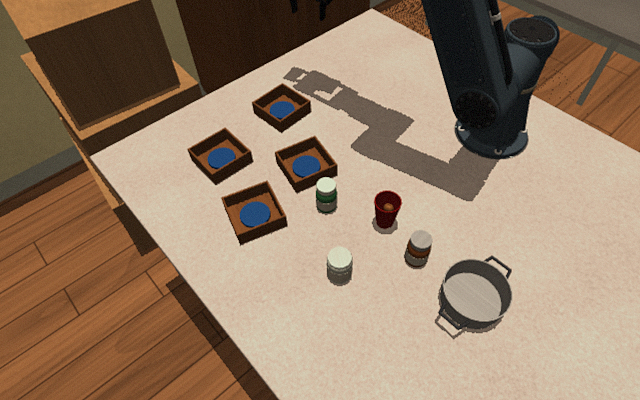

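The top view shows the pan at (158,231), amber jar (223,227), cup (275,235), green jar (337,205) and tin (265,158). Four trays have coasters at (391,227), (490,267), (375,146) and (465,163).

Run:
```python
from h import *
for n in("top","scene"):
    D=np.load(f"pics/{n}0.npz"); im=D["im"].astype(int); P=D["P"]; r,g,b=[im[...,i] for i in range(3)]
    h=P[...,2]; ok=np.isfinite(h)
    print(n)
    m=ok&(b>90)&(b>r+40)&(h<.03)&(h>0)
    N,L,S,C=cv2.connectedComponentsWithStats(m.astype(np.uint8))
    for i in range(1,N):
        if S[i,4]>100: q=P[L==i]; c=(q.max(0)+q.min(0))/2; print("coaster",q.mean(0).round(4),c.round(4),np.hypot(*q.mean(0)[:2]).round(3),C[i].round())
    def circ(mask,name,rad):
        q=P[mask]
        if len(q)<10:return
        from scipy.optimize import least_squares
        s=least_squares(lambda t:np.hypot(q[:,0]-t[0],q[:,1]-t[1])-rad,q[:,:2].mean(0),loss="soft_l1",f_scale=.002)
        print(name,len(q),"fit",s.x.round(4),"mean",q.mean(0).round(4),"zmax",q[:,2].max().round(4))
    red=ok&(r>60)&(r>2.2*g)&(r>2.2*b)&(h>.0)&(h<.12)
    N,L,S,C=cv2.connectedComponentsWithStats(red.astype(np.uint8)); i=1+S[1:,4].argmax(); red=L==i
    circ(red&(h>.085),"cup rim",.0325)
    X,Y=P[...,0],P[...,1]
    tall=ok&(h>.07)&(h<.1)&~red&(X>.3)
    N,L,S,C=cv2.connectedComponentsWithStats(tall.astype(np.uint8))
    for i in range(1,N):
        if S[i,4]>40:
            q=P[L==i]; t=q[q[:,2]>q[:,2].max()-.006]
            print("tall",C[i].round(),((t.max(0)+t.min(0))/2).round(4),t.mean(0).round(4),len(t))
    pan=ok&(h>.055)&(h<.066)&(Y>.15)&(X>.25)&(X<.5)
    circ(pan,"pan rim",.0735)
    hd=ok&(h>.035)&(h<.056)&(Y>.15)&(X>.2)&(X<.6)
    q=P[hd]; c=P[pan].mean(0); o=q[np.hypot(*(q-c)[:,:2].T)>.084]
    if len(o): 
        a=np.arctan2(*(o-c)[:,[1,0]].T); print("handles",len(o),np.degrees(np.angle(np.exp(2j*a).mean())/2))
    # tray: rim points orientation for nearest
```

```text
top
coaster [ 0.7152 -0.2372  0.0122] [ 0.7169 -0.2373  0.0121] 0.754 [374. 145.]
coaster [ 0.6677 -0.4652  0.0122] [ 0.6685 -0.4651  0.0123] 0.814 [465. 164.]
coaster [ 0.5072 -0.2727  0.0119] [ 0.507  -0.2727  0.0105] 0.576 [391. 226.]
coaster [ 0.4089 -0.5063  0.0121] [ 0.4101 -0.5066  0.0118] 0.651 [489. 267.]
cup rim 71 fit [0.4771 0.0039] mean [0.4755 0.0098 0.0884] zmax 0.0923
tall [265. 156.] [0.6658 0.033  0.0813] [0.6652 0.0325 0.08  ] 272
tall [337. 202.] [ 0.5529 -0.1372  0.091 ] [ 0.5526 -0.1374  0.0896] 256
tall [219. 225.] [0.4999 0.1299 0.0903] [0.5001 0.1301 0.0895] 318
tall [270. 230.] [0.479  0.004  0.0893] [ 0.489  -0.      0.0888] 39
pan rim 174 fit [0.4908 0.2867] mean [0.4484 0.2924 0.0584] zmax 0.0632
handles 379 7.596762232968041
scene
coaster [ 0.409  -0.5083  0.0127] [ 0.4078 -0.5086  0.0132] 0.652 [281. 109.]
coaster [ 0.6676 -0.4669  0.0126] [ 0.6673 -0.4694  0.0114] 0.815 [220. 157.]
coaster [ 0.5072 -0.2735  0.0126] [ 0.5073 -0.2753  0.0129] 0.576 [306. 165.]
coaster [ 0.7151 -0.237   0.0126] [ 0.7149 -0.238   0.0117] 0.753 [254. 214.]
cup rim 81 fit [0.4759 0.0058] mean [0.4836 0.0074 0.0887] zmax 0.0926
tall [110.  64.] [ 0.7195 -0.9894  0.097 ] [ 0.7303 -0.9896  0.0969] 196
tall [326. 186.] [ 0.5509 -0.1359  0.0908] [ 0.5515 -0.1359  0.0898] 204
tall [389. 196.] [0.4594 0.0035 0.0909] [0.452  0.0022 0.0901] 28
tall [388. 212.] [0.4878 0.0225 0.0859] [0.4881 0.0301 0.0855] 10
tall [421. 240.] [0.4989 0.1312 0.092 ] [0.4994 0.1329 0.0904] 197
tall [340. 257.] [0.6644 0.0349 0.0804] [0.6648 0.0353 0.0797] 376
pan rim 249 fit [0.4897 0.2882] mean [0.4471 0.2803 0.0589] zmax 0.0652
handles 433 6.264158324555518
```

Run:
```python
from h import *
from scipy.optimize import least_squares
for n in("top","scene"):
    D=np.load(f"pics/{n}0.npz"); im=D["im"].astype(int); P=D["P"]; X,Y,h=[P[...,i] for i in range(3)]
    q=P[(h>.055)&(h<.066)&(Y>.18)&(X>.25)&(X<.65)]
    s=least_squares(lambda t:np.hypot(q[:,0]-t[0],q[:,1]-t[1])-.0735,[.47,.287],loss="soft_l1",f_scale=.002)
    print(n,s.x,len(q),q.min(0),q.max(0))
    o=P[(h>.04)&(h<.056)&(Y>.15)&(X>.25)&(X<.65)]; d=o[:,:2]-s.x; o=d[(np.hypot(*d.T)>.09)&(np.hypot(*d.T)<.11)]
    print(len(o),np.degrees(np.angle(np.exp(2j*np.arctan2(o[:,1],o[:,0])).mean())/2))
    for nm,c in(("cup",(.4765,.005)),):
        r,g,b=[im[...,i] for i in range(3)]
        red=(r>60)&(r>2.2*g)&(r>2.2*b)&(h>.005)&(np.hypot(X-c[0],Y-c[1])<.05)
        q=P[red]; rr=.0225+.0115*q[:,2]/.09
        f=lambda t:np.minimum(abs(np.hypot(q[:,0]-t[0],q[:,1]-t[1])-rr),abs(np.hypot(q[:,0]-t[0],q[:,1]-t[1])-rr+.003))
        print(nm,least_squares(f,c,loss="soft_l1",f_scale=.002).x,len(q))
```

```text
top [0.49010428 0.28678398] 323 [0.41633887 0.21262857 0.05500189] [0.56413507 0.36110593 0.06320194]
188 1.1797097027570136
cup [0.47792089 0.00493488] 116
scene [0.48897793 0.28861174] 402 [0.41214359 0.21432177 0.05506872] [0.56403225 0.36314706 0.06417378]
213 1.2838145627138648
cup [0.476296   0.00542682] 116
```

Emit:
move_arm --motion "1 0.97 -1 0 -0.387;1 0.97 -1 0 -0.387;1 0.97 -1 0 -0.387;1 0.97 -1 0 -0.387;1 0.97 -1 0 -0.387;1 0.97 -1 0 -0.387;1 0.97 -1 0 -0.387;1 0.97 -1 0 -0.387;1 0.97 -1 0 -0.387;1 0.97 -1 0 -0.387;1 0.97 -1 0 -0.387"

```text
time: 1.02
position: [0.3296, -0.3306, 0.2038]
tool_rot: [0.706, 0.708, 0.0, -0.0]
ft_force: [-0.5, -0.1, 0.1]
grip_width: 0.087
grip_force: 0.0
```

Emit:
move_arm --motion "1 0.84 0.37 0 0;1 0.84 0.37 0 0;1 0.84 0.37 0 0;1 0.84 0.37 0 0;1 0.84 0.37 0 0"

```text
time: 1.43
position: [0.4036, -0.1588, 0.2036]
tool_rot: [0.707, 0.707, 0.001, -0.001]
ft_force: [-0.2, 0.1, 0.2]
grip_width: 0.087
grip_force: 0.0
```

Emit:
move_arm --motion "1 0.84 0.37 0 0;1 0.84 0.37 0 0;1 0.84 0.37 0 0;1 0.84 0.37 0 0;1 0.84 0.37 0 0;1 0.84 0.37 0 0;1 0.84 0.37 0 0"

```text
time: 2.02
position: [0.4775, 0.0054, 0.2036]
tool_rot: [0.707, 0.707, -0.0, -0.0]
ft_force: [0.2, -0.1, -0.2]
grip_width: 0.087
grip_force: 0.0
```

Run:
```python
from h import *
print(model("wrist"),robot.get_obs()["position"])
im,P=cloud("wrist"); save(im,"w1.png")
m=np.isfinite(P[...,2]); X,Y,h=[P[...,i] for i in range(3)]; im=im.astype(int); r,g,b=[im[...,i] for i in range(3)]
red=(r>50)&(r>2*g)&(r>2*b)&(h>.08)&(h<.1); q=P[red]; print(len(q),q.min(0),q.max(0))
```

```text
(array([[338.06378481,   0.        , 316.95895917],
       [  0.        , 338.06378481, 205.67020177],
       [  0.        ,   0.        ,   1.        ]]), array([0.47763985, 0.08685359, 0.38512492]), array([[ 9.99997160e-01,  9.38473364e-04, -2.19072836e-03],
       [ 2.45444051e-04, -9.54872765e-01, -2.97015053e-01],
       [-2.37060757e-03,  2.97013672e-01, -9.54870284e-01]])) [0.47746014 0.00542203 0.20363352]
1090 [ 0.44356111 -0.02786331  0.08001683] [0.50954331 0.03897731 0.0926628 ]
```

View pics/w1.png

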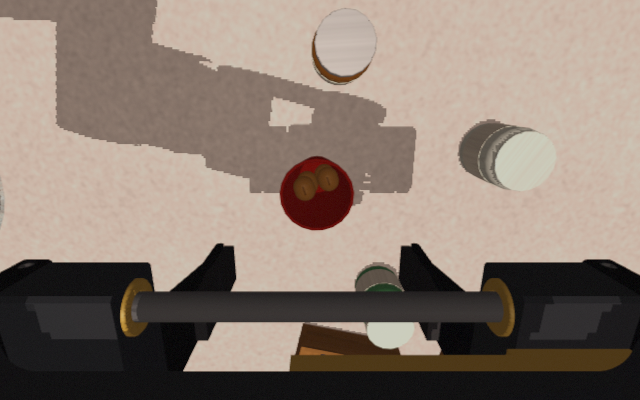

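The cup is centred at (317,193) between the fingers, and at least two walnuts can be seen in it. I'll go down and grip.

Emit:
move_arm --motion "1 0 -0.004 0.6 0;1 0 -0.004 0.6 0;1 0 -0.004 0.6 0;1 0 -0.004 0.748 0;1 0 -0.004 0.748 0;1 0 -0.004 0.748 0;-1 0 -0.004 0.748 0;-1 0 -0.004 0.748 0;-1 0 -0.004 0.748 0;-1 0 -0.004 0.748 0;-1 0 -0.004 0.748 0;-1 0 -0.004 0.748 0" --newtons 12

```text
time: 3.07
position: [0.4777, 0.0047, 0.0558]
tool_rot: [0.707, 0.707, 0.001, 0.001]
ft_force: [-0.4, 0.2, 7.9]
grip_width: 0.0653
grip_force: 12.0
```

Emit:
move_arm --motion "-1 0 0 0 0;-1 0 0 -0.1 0;-1 0 0 -0.2 0;-1 0 0 -0.35 0;-1 0 0 -0.5 0;-1 0 0 -0.65 0;-1 0 0 -0.65 0;-1 0 0 -0.65 0"

```text
time: 3.73
position: [0.4778, 0.0048, 0.1861]
tool_rot: [0.707, 0.707, 0.001, 0.002]
ft_force: [-0.6, -0.7, -2.5]
grip_width: 0.0655
grip_force: 12.0
```

Run:
```python
from h import *
o=robot.get_obs(); print(o["position"],o["grip_width"],o["grip_force"])
im,P=cloud("scene"); save(im[60:340,250:560],"s2.png")
```

```text
[0.47784491 0.00482904 0.18605498] 0.06549761313144964 12.005556820598713
```

View pics/s2.png

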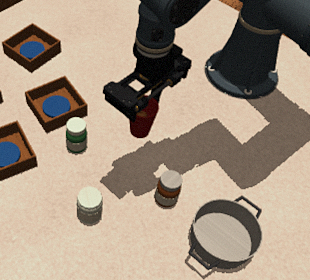

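```bash
cat >> h.py <<'E'
from scipy.optimize import least_squares
def cupfit(cams=("scene","wrist","top"),x0=None,verbose=True):
    """fit cup foot position and axis (world) to red points near the tool"""
    Q=[];t=robot.get_obs()["position"]
    for n in cams:
        im,P=cloud(n); im=im.astype(int); r,g,b=[im[...,i] for i in range(3)]
        m=(r>45)&(r>2.2*g)&(r>2.2*b)&(np.linalg.norm(P-t,axis=-1)<.12)
        m=cv2.erode(m.astype(np.uint8),np.ones((2,2)))>0
        Q.append(P[m]); print(n,m.sum())
    q=np.vstack(Q)
    def f(v):
        a=np.array([v[3],v[4],0]); a=R.from_rotvec([v[3],v[4],0]).apply([0,0,1.])
        d=q-v[:3]; z=d@a; r=np.linalg.norm(d-z[:,None]*a,axis=1)
        zz=np.clip(z,0,.09); s=(r-.0225-.0115*zz/.09)*.992
        e=np.minimum(abs(s),abs(s+.003)); e=np.maximum(e,0)+np.maximum(-z,0)+np.maximum(z-.09,0)
        return np.where((abs(z)<.003)&(s<0),abs(z),e)
    best=None
    for tx in ([0,.5,1,1.5,1.9,-.5,-1,-1.5,-1.9] if x0 is None else [x0]):
        for o in(0.,):
            a=R.from_rotvec([tx,0,0]).apply([0,0,1.])
            s=least_squares(f,np.r_[t+[0,0,.011]-.07*a,tx,o],loss="soft_l1",f_scale=.002)
            if best is None or s.cost<best.cost: best=s
    v=best.x; a=R.from_rotvec([v[3],v[4],0]).apply([0,0,1.])
    print("foot",v[:3].round(4),"axis",a.round(3),"tilt",np.degrees(np.arccos(a[2])).round(1),"rot x,y deg",np.degrees(v[3:]).round(1),"rms",np.sqrt(np.median(f(v)**2)).round(4),"foot-tcp",(v[:3]-t).round(4),"t",robot.get_obs()["time"])
E
python3 -c "
from h import *
cupfit()"
```

```text
scene 175
wrist 8152
top 17
foot [0.4741 0.006  0.1305] axis [ 0.013 -0.002  1.   ] tilt 0.7 rot x,y deg [0.1 0.7] rms 0.0002 foot-tcp [-0.0023  0.0009 -0.054 ] t 3.9333
```

Cup upright in the grip, with its foot 54 mm below the TCP. I'll carry it over to the far (+y) side of the pan so its rim can be used to tip the cup.

Emit:
move_arm --motion "-1 0.08 0 0 0;-1 0.2 0.01 0 0;-1 0.35 0.02 0 0;-1 0.5 0.03 0 0;-1 0.65 0.04 0 0;-1 0.8 0.05 0 0;-1 0.9 0.06 0 0;-1 0.97 0.06 0 0;-1 0.98 0.06 0 0;-1 0.98 0.06 0 0"

```text
time: 4.77
position: [0.4878, 0.2012, 0.1829]
tool_rot: [0.706, 0.708, -0.001, -0.001]
ft_force: [-0.1, -0.5, -1.9]
grip_width: 0.0657
grip_force: 12.0
```

Emit:
move_arm --motion "-1 0.08 0 0 0;-1 0.2 0 0 0;-1 0.35 0 0 0;-1 0.5 0 0 0;-1 0.65 0 0 0;-1 0.8 0 0 0;-1 0.92 0 0 0;-1 0.99 0 0 0;-1 0.99 0 0 0;-1 0.99 0 0 0"

```text
time: 5.6
position: [0.4887, 0.3976, 0.1835]
tool_rot: [0.707, 0.707, -0.001, 0.0]
ft_force: [-0.1, 0.5, -1.7]
grip_width: 0.0654
grip_force: 12.0
```

```bash
python3 -c "
from h import *
cupfit(cams=('scene','wrist'))
print(robot.get_obs()['position'])"
```

```text
scene 10
wrist 7830
foot [0.4872 0.3963 0.1305] axis [0.012 0.017 1.   ] tilt 1.2 rot x,y deg [-1.   0.7] rms 0.0002 foot-tcp [-0.0015 -0.0013 -0.053 ] t 5.7
[0.48880862 0.39680663 0.1838013 ]
```

Emit:
move_arm --motion "-1 0 0 0.15 0;-1 0 0 0.3 0;-1 0 0 0.424 0;-1 0 0 0.424 0;-1 -0.049 0 0.424 0;-1 -0.095 0 0.408 0;-1 -0.142 0 0.398 0;-1 -0.19 0 0.4 0;-1 -0.238 0 0.405 0;-1 -0.282 0 0.422 0;-1 -0.326 0 0.444 0;-1 -0.326 0 0.444 0"

```text
time: 6.7
position: [0.4889, 0.3316, 0.0952]
tool_rot: [0.708, 0.706, -0.001, 0.0]
ft_force: [0.7, 1.3, 0.2]
grip_width: 0.0655
grip_force: 12.0
```

```bash
python3 -c "
from h import *
cupfit(cams=('scene','wrist'))
im,_=robot.camera('wrist'); save(im,'w3.png')
print(robot.get_obs()['position'])"
```

```text
scene 404
wrist 17848
foot [0.4867 0.3921 0.0662] axis [ 0.02  -0.675  0.738] tilt 42.5 rot x,y deg [42.5  1.3] rms 0.0003 foot-tcp [-0.0022  0.0605 -0.0291] t 6.8
[0.48876987 0.33338534 0.09529615]
```

View pics/w3.png

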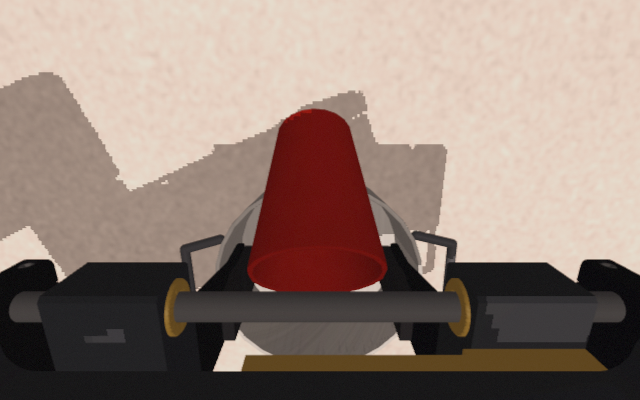

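The tumbler is tipping about the pads: tilt is 42°, the wall at (315,200) faces the camera and the foot is at (313,115). I'll carry on with the pivot height corrected.

Emit:
move_arm --motion "-1 -0.045 0 0.035 0;-1 -0.087 0 0.07 0;-1 -0.12 0 0.12 0;-1 -0.15 0 0.168 0;-1 -0.16 0 0.195 0;-1 -0.169 0 0.224 0;-1 -0.169 0 0.224 0;-1 -0.169 0 0.224 0"

```text
time: 7.52
position: [0.4881, 0.2993, 0.0501]
tool_rot: [0.707, 0.707, -0.001, -0.0]
ft_force: [-0.2, -2.5, 0.7]
grip_width: 0.0656
grip_force: 12.0
```

```bash
python3 -c "
from h import *
cupfit(cams=('scene','wrist'))
im,_=robot.camera('top'); save(cv2.resize(im[150:300,90:260],None,fx=3,fy=3),'t4.png')
o=robot.get_obs();print(o['position'],o['ft_force'])"
```

```text
scene 647
wrist 26148
foot [0.486  0.3859 0.0891] axis [ 0.022 -0.999 -0.036] tilt 92.1 rot x,y deg [92.1  2. ] rms 0.0003 foot-tcp [-0.0021  0.0867  0.039 ] t 7.6167
[0.48838686 0.30009118 0.05074416] [ 0.08978396 -0.61193108  0.32308562]
```

View pics/t4.png

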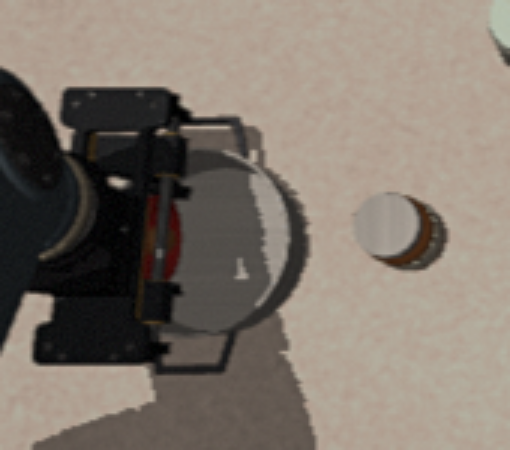

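Tilt is now 92° and the nuts sit at the mouth, near (155,240), with none in the pan yet. I'll tip further and rock.

Emit:
move_arm --motion "-1 -0.003 0 0.035 0;-1 -0.005 0 0.07 0;-1 -0.005 0 0.07 0;-1 -0.005 0.03 0.07 0;-1 -0.005 -0.03 0.07 0;-1 -0.005 0.03 0.07 0;-1 -0.005 0 0.07 0;-1 -0.005 0 0.07 0"

```text
time: 8.33
position: [0.489, 0.2993, 0.0368]
tool_rot: [0.707, 0.707, 0.001, -0.0]
ft_force: [-0.2, -0.6, 0.7]
grip_width: 0.0654
grip_force: 12.0
```

```bash
python3 -c "
from h import *
cupfit(cams=('scene','wrist'))
im,P=cloud('scene'); save(cv2.resize(im[220:350,400:540],None,fx=4,fy=4),'s5.png')
o=robot.get_obs();print(o['position'],o['ft_force'],o['grip_width'])"
```

```text
scene 657
wrist 28917
foot [0.4862 0.3837 0.0959] axis [ 0.027 -0.963 -0.269] tilt 105.6 rot x,y deg [105.6   3. ] rms 0.0003 foot-tcp [-0.0029  0.0844  0.0591] t 8.4333
[0.48892212 0.29918077 0.03684119] [0.6133259  0.6571679  0.21477268] 0.0656960745494767
```

View pics/s5.png

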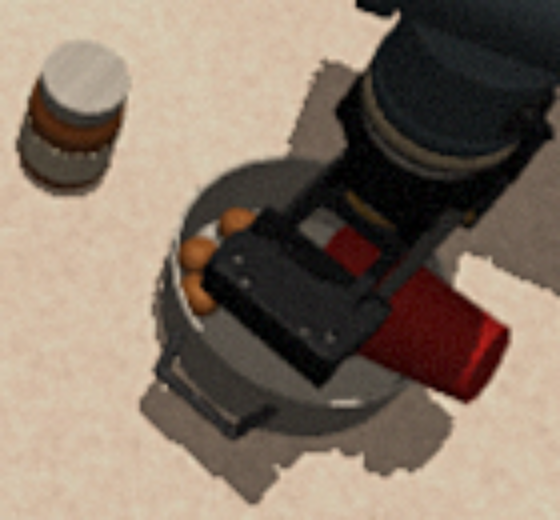

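Three nuts lie in the pan, at (237,222), (200,253) and (198,293); the fourth can't be seen. I'll rock the cup and count from the top camera.

Emit:
move_arm --motion "-1 0 0 0.02 0;-1 0 0.03 0.025 0;-1 0 -0.03 0.01 0;-1 0 0.03 0.025 0;-1 0 -0.03 0.02 0;-1 0 0 0.02 0"

```text
time: 8.98
position: [0.4855, 0.2982, 0.032]
tool_rot: [0.707, 0.707, -0.003, -0.002]
ft_force: [-2.0, -1.2, 0.2]
grip_width: 0.0654
grip_force: 12.0
```

```bash
cat >> h.py <<'E'
def nuts(n):
    im,P=cloud(n); h=cv2.cvtColor(im,cv2.COLOR_RGB2HSV).astype(int); X,Y,Z=[P[...,i] for i in range(3)]
    m=(h[...,0]>=5)&(h[...,0]<25)&(h[...,1]>95)&(np.hypot(X-.4895,Y-.2877)<.085)&(Z<.09)
    N,L,S,C=cv2.connectedComponentsWithStats(m.astype(np.uint8))
    for i in range(1,N):
        if S[i,4]>8: print(n,C[i].round(),S[i,4],P[L==i].mean(0).round(3))
    return im
E
python3 -c "
from h import *
cupfit(cams=('scene','wrist'))
nuts('top');nuts('scene')"
```

```text
scene 644
wrist 29654
foot [0.4858 0.381  0.0975] axis [ 0.029 -0.94  -0.339] tilt 109.8 rot x,y deg [109.8   3.4] rms 0.0003 foot-tcp [0.0003 0.0828 0.0655] t 9.0833
top [180. 221.] 101 [0.517 0.243 0.022]
top [176. 236.] 110 [0.479 0.249 0.022]
scene [458. 275.] 50 [0.471 0.235 0.021]
scene [448. 289.] 105 [0.518 0.242 0.024]
```

```bash
python3 -c "
from h import *
im=nuts('top'); a=cv2.resize(im[180:285,110:215],None,fx=5,fy=5,interpolation=cv2.INTER_CUBIC)
im=nuts('scene'); b=cv2.resize(im[235:340,430:485],None,fx=5,fy=5,interpolation=cv2.INTER_CUBIC); save(np.hstack([a,b]),'t6.png')"
```

```text
top [180. 221.] 103 [0.517 0.243 0.022]
top [176. 236.] 109 [0.479 0.249 0.022]
scene [458. 275.] 49 [0.471 0.235 0.022]
scene [448. 289.] 105 [0.519 0.242 0.024]
```

View pics/t6.png

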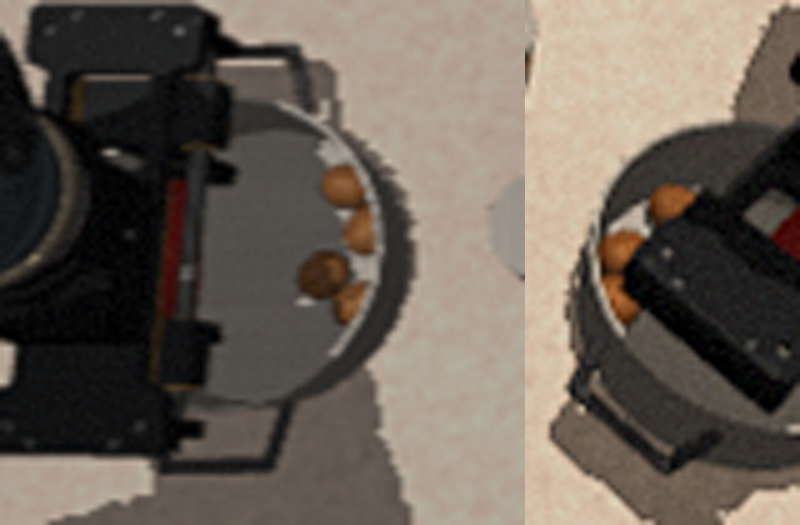

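All four nuts are in the pan, at (343,187), (360,230), (323,273) and (352,302) in the crop. I'll retrace the arc with a light grip so the empty cup can swing back.

Emit:
move_arm --motion "-1 0 0 -0.03 0;-1 0 0 -0.06 0;-1 0 0 -0.093 0;-1 0.01 0 -0.12 0;-1 0.02 0 -0.149 0;-1 0.05 0 -0.2 0;-1 0.085 0 -0.247 0;-1 0.13 0 -0.285 0;-1 0.172 0 -0.317 0;-1 0.172 0 -0.317 0" --newtons 4

```text
time: 10.12
position: [0.49, 0.3356, 0.0979]
tool_rot: [0.707, 0.708, 0.002, 0.0]
ft_force: [0.1, -0.3, -0.7]
grip_width: 0.0658
grip_force: 4.0
```

```bash
python3 -c "
from h import *
cupfit(cams=('scene','wrist'))
o=robot.get_obs();print(o['position'],o['ft_force'],o['grip_width'])"
```

```text
scene 340
wrist 17423
foot [0.4803 0.3916 0.066 ] axis [ 0.101 -0.65   0.753] tilt 41.1 rot x,y deg [40.7  6.3] rms 0.0003 foot-tcp [-0.0097  0.056  -0.0319] t 10.2167
[0.48910914 0.33387731 0.09647273] [0.89676921 1.13107294 0.29638753] 0.065271794684857
```

Emit:
move_arm --motion "-1 0.06 0 -0.02 0;-1 0.117 0 -0.035 0;-1 0.17 0 -0.045 0;-1 0.22 0 -0.05 0;-1 0.28 0 -0.05 0;-1 0.31 0 -0.05 0;-1 0.31 0 -0.05 0;-1 0.31 0 -0.05 0"

```text
time: 10.88
position: [0.4885, 0.3955, 0.1058]
tool_rot: [0.707, 0.707, -0.0, 0.0]
ft_force: [-0.2, -0.4, -1.1]
grip_width: 0.0653
grip_force: 4.0
```

```bash
python3 -c "
from h import *
cupfit(cams=('scene','wrist'))
o=robot.get_obs();print(o['position'],o['ft_force'],o['grip_width'])"
```

```text
scene 18
wrist 13476
foot [0.4768 0.4228 0.0566] axis [ 0.129 -0.294  0.947] tilt 18.7 rot x,y deg [17.1  7.5] rms 0.0002 foot-tcp [-0.0117  0.0273 -0.0492] t 10.9833
[0.48858932 0.39482276 0.10582532] [ 0.14887522 -0.10826326 -0.48833527] 0.06527347500320398
```

Emit:
move_arm --motion "-1 0.07 0 0 0;-1 0.15 0 0 0;-1 0.15 0 0.1 0;-1 0.15 0 0.18 0;-1 0.15 0 0.22 0;-1 0.15 0 0.245 0;-1 0.15 0 0.258 0;-1 0.15 0 0.258 0;-1 0.15 0 0.258 0"

```text
time: 11.73
position: [0.4895, 0.4256, 0.0553]
tool_rot: [0.707, 0.707, 0.001, 0.0]
ft_force: [-0.1, 0.4, 0.5]
grip_width: 0.0656
grip_force: 4.0
```

```bash
python3 -c "
from h import *
cupfit(cams=('scene','wrist'))
o=robot.get_obs();print(o['position'],o['ft_force'],o['grip_width'])"
```

```text
scene 7
wrist 12638
foot [0.4766 0.4434 0.0074] axis [ 0.143 -0.174  0.974] tilt 13.0 rot x,y deg [10.1  8.3] rms 0.0002 foot-tcp [-0.0128  0.0178 -0.0479] t 11.8333
[0.4894348  0.42549513 0.05520105] [-0.64047464  0.57886404  0.0195979 ] 0.06586937291872814
```

Emit:
move_arm --motion "-1 0.01 0 0.015 0;-1 0.02 0 0.03 0;-1 0.02 0 0.03 0;0.6 0.02 0 0.03 0;0.6 0.02 0 0.03 0;1 0.02 0 0.03 0;1 0.02 0 0.03 0;1 0.02 0 0.03 0;1 0.02 0 0.03 0"

```text
time: 12.58
position: [0.4889, 0.4291, 0.0483]
tool_rot: [0.707, 0.707, -0.0, -0.0]
ft_force: [-0.5, -0.1, 0.2]
grip_width: 0.0848
grip_force: 0.1
```

```bash
python3 -c "
from h import *
cupfit(cams=('scene','wrist'))
o=robot.get_obs();print(o['position'],o['ft_force'],o['grip_width'])"
```

```text
scene 21
wrist 13064
foot [0.4754 0.4403 0.0055] axis [0.034 0.013 0.999] tilt 2.1 rot x,y deg [-0.8  1.9] rms 0.0003 foot-tcp [-0.0135  0.0112 -0.0429] t 12.6833
[0.48891432 0.42919441 0.04842777] [-1.03422529  0.04767473 -0.38871984] 0.08549565154232319
```

Emit:
move_arm --motion "1 0.06 -0.06 -0.03 0;1 0.06 -0.06 -0.03 0;1 0.06 -0.06 -0.03 0;1 0.06 -0.06 -0.03 0"

```text
time: 13.02
position: [0.4773, 0.4412, 0.0545]
tool_rot: [0.707, 0.707, 0.0, 0.0]
ft_force: [-0.4, -0.5, -0.3]
grip_width: 0.087
grip_force: 0.0
```

```bash
python3 -c "
from h import *
cupfit(cams=('scene','wrist'))
o=robot.get_obs();print(o['position'],o['ft_force'],o['grip_width'])"
```

```text
scene 41
wrist 10770
foot [0.4753 0.4402 0.0047] axis [0.001 0.006 1.   ] tilt 0.4 rot x,y deg [-0.4  0.1] rms 0.0004 foot-tcp [-0.002  -0.001  -0.0498] t 13.1167
[0.47735027 0.44088132 0.05440522] [-0.66889678 -0.75999155 -0.28065643] 0.08708458009831378
```

Upright and centred. Now regrip and lift.

Emit:
move_arm --motion "-1 0 0 0 0;-1 0 0 0 0;-1 0 0 0 0;-1 0 0 0 0;-1 0 0 0 0;-1 0 0 0 0;-1 0 0 -0.1 0;-1 0 0 -0.25 0;-1 0 0 -0.4 0;-1 0 0 -0.55 0;-1 0 0 -0.65 0;-1 0 0 -0.65 0" --newtons 12

```text
time: 14.12
position: [0.4798, 0.4432, 0.1899]
tool_rot: [0.707, 0.707, 0.005, 0.001]
ft_force: [0.2, 0.7, -0.9]
grip_width: 0.0672
grip_force: 12.0
```

Emit:
move_arm --motion "-1 -0.1 0.01 0 0;-1 -0.25 0.02 0 0;-1 -0.4 0.03 0 0;-1 -0.55 0.04 0 0;-1 -0.7 0.05 0 0;-1 -0.85 0.06 0 0;-1 -1 0.07 0 0"

```text
time: 14.7
position: [0.4898, 0.2397, 0.1831]
tool_rot: [0.707, 0.707, -0.001, -0.001]
ft_force: [0.5, 1.1, -1.7]
grip_width: 0.0668
grip_force: 12.0
```

Emit:
move_arm --motion "-1 -0.15 0 0 0;-1 -0.3 0 0 0;-1 -0.45 0 0 0;-1 -0.6 0 0 0;-1 -0.75 0 0 0;-1 -0.9 0 0 0;-1 -1 0 0 0"

```text
time: 15.28
position: [0.4899, 0.0389, 0.1834]
tool_rot: [0.708, 0.707, -0.001, -0.001]
ft_force: [0.3, 0.3, -1.1]
grip_width: 0.0673
grip_force: 12.0
```

Emit:
move_arm --motion "-1 -0.15 0 0 0;-1 -0.3 0 0 0;-1 -0.45 0 0 0;-1 -0.6 0 0 0;-1 -0.75 0 0 0;-1 -0.9 0 0 0;-1 -1 0 0 0"

```text
time: 15.87
position: [0.4902, -0.1613, 0.1833]
tool_rot: [0.708, 0.707, -0.001, -0.0]
ft_force: [1.2, -0.4, -1.9]
grip_width: 0.0672
grip_force: 12.0
```

Emit:
move_arm --motion "-1 -0.1 0.01 0 0;-1 -0.2 0.02 0 0;-1 -0.3 0.04 0 0;-1 -0.4 0.06 0 0;-1 -0.5 0.07 0 0;-1 -0.55 0.08 0 0;-1 -0.57 0.08 0 0;-1 -0.57 0.08 0 0;-1 -0.57 0.08 0 0"

```text
time: 16.62
position: [0.5061, -0.2715, 0.1839]
tool_rot: [0.707, 0.707, 0.0, -0.001]
ft_force: [-0.6, 0.6, -2.6]
grip_width: 0.0669
grip_force: 12.0
```

```bash
python3 -c "
from h import *
cupfit(cams=('scene','wrist'))
o=robot.get_obs();print(o['position'],o['ft_force'],o['grip_width'],o['grip_force'])
nuts('top')
im,P=cloud('top'); im=im.astype(int); r,g,b=[im[...,i] for i in range(3)]
im2,P2=cloud('scene')
for X in (P,P2):
  for nm,c in (('amber',(.5,.131)),('green',(.552,-.1365)),('tin',(.665,.034))):
    q=X[(np.hypot(X[...,0]-c[0],X[...,1]-c[1])<.05)&(X[...,2]>.074)&(X[...,2]<.1)]; print(nm,len(q),q.mean(0) if len(q) else '')
"
```

```text
scene 253
wrist 11175
foot [ 0.5051 -0.2673  0.1345] axis [ 0.008 -0.051  0.999] tilt 2.9 rot x,y deg [2.9 0.5] rms 0.0004 foot-tcp [-0.001   0.0043 -0.0494] t 16.7167
[ 0.50632656 -0.27121101  0.18425337] [ 0.18060092  0.02449379 -0.46981079] 0.06720622552324733 11.999910027952865
top [180. 221.] 96 [0.516 0.242 0.022]
top [176. 236.] 105 [0.479 0.249 0.022]
amber 396 [0.49957855 0.12843081 0.08829014]
green 377 [ 0.55199302 -0.13757292  0.08857624]
tin 406 [0.66597496 0.03312029 0.07903798]
amber 379 [0.50157544 0.13293573 0.08807685]
green 294 [ 0.55398692 -0.13316125  0.08788568]
tin 423 [0.6651434  0.0355984  0.07950134]
```

Emit:
move_arm --motion "-1 -0.03 0.004 0 0;-1 -0.03 0.004 0.08 0;-1 -0.03 0.004 0.17 0;-1 -0.03 0.004 0.26 0;-1 -0.03 0.004 0.34 0;-1 -0.03 0.004 0.41 0;-1 -0.03 0.004 0.46 0;-1 -0.03 0.004 0.49 0;-1 -0.03 0.004 0.5 0;-1 -0.03 0.004 0.5 0;-1 -0.03 0.004 0.5 0;-1 -0.03 0.004 0.5 0"

```text
time: 17.87
position: [0.5082, -0.2792, 0.0854]
tool_rot: [0.707, 0.707, 0.0, 0.001]
ft_force: [0.6, -0.1, -1.1]
grip_width: 0.067
grip_force: 12.0
```

```bash
python3 -c "
from h import *
cupfit(cams=('scene','wrist'))
cupfit(cams=('scene',),x0=0)
o=robot.get_obs();print(o['position'],o['ft_force'],o['grip_width'],o['grip_force'])
im,P=cloud('scene'); save(cv2.resize(im[90:240,230:430],None,fx=4,fy=4,interpolation=cv2.INTER_CUBIC),'s9.png')
"
```

```text
scene 197
wrist 11023
foot [ 0.5071 -0.2769  0.0358] axis [ 0.006 -0.029  1.   ] tilt 1.7 rot x,y deg [1.7 0.4] rms 0.0004 foot-tcp [-0.0011  0.0023 -0.0496] t 17.9667
scene 185
foot [ 0.5054 -0.2732  0.0355] axis [ 0.021 -0.071  0.997] tilt 4.3 rot x,y deg [4.1 1.2] rms 0.0008 foot-tcp [-0.0026  0.0059 -0.0499] t 18.0167
[ 0.50798669 -0.27899169  0.0852466 ] [-0.43127923  0.32230596 -0.86776528] 0.06704833136664928 11.999954951461405
```

View pics/s9.png

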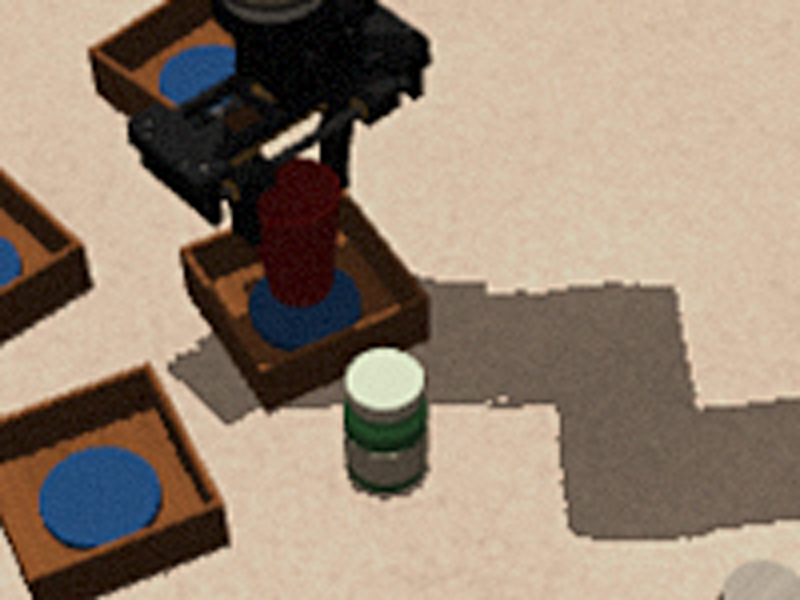

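The cup hangs upright over the blue coaster, with its foot at (300,290), inside the tray and clear of its walls. I'll make a small trim, let it settle and hand in.

Emit:
move_arm --motion "-1 0.01 0 0.01 0;-1 0.01 0 0.012 0;-1 0.01 0 0.012 0;-1 0.01 0 0.012 0;-1 0.01 0 0.012 0;-1 0.01 0 0.012 0"

```text
time: 18.57
position: [0.5076, -0.2768, 0.0822]
tool_rot: [0.707, 0.707, 0.0, 0.0]
ft_force: [0.9, -0.5, -1.6]
grip_width: 0.067
grip_force: 12.0
```

```bash
python3 -c "
from h import *
cupfit(cams=('scene','wrist'))
print(robot.hand_in())"
```

```text
scene 222
wrist 11002
foot [ 0.5065 -0.2746  0.0326] axis [ 0.008 -0.029  1.   ] tilt 1.8 rot x,y deg [1.7 0.5] rms 0.0004 foot-tcp [-0.0012  0.0022 -0.0496] t 18.6667
the job is handed in; nothing more can be done
None
```

I handed the job in at 18.7 s, verdict not shown: all four walnuts are in the pan, and the gripper holds the tumbler upright (about 2° tilt), within about 2 mm of the coaster's centre and about 15–20 mm above it; to straighten it after tipping I briefly stood it on the table and regripped it, and the jars and tin haven't moved.

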